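# Pin the indexing head before the scan

## Robot

A 6-joint arm with a two-finger parallel gripper is mounted at the origin on a cart in front of the work surface, level with it; the furniture and walls round the work are solid. World frame = base frame: x ahead of the robot, y to its left, z up, the work surface at z = 0. Lengths are in m, angles in rad, forces in N, time in s.
With the tool pointing down it reaches from about 0.35 to 0.975 m from the base axis. Payload 4.9 kg.
Tool frame: the origin (TCP) lies on the mounting face of the last link; the fingertips stand 173 mm ahead of it and the grasp point (between the pads) lies ctrl.pinch_z ahead of it (ctrl.pinch_z is the distance from the TCP to the grasp point, in m); z points along the fingers, y is the line along which they close (so a half turn about z gives the same grasp; the last joint's range is limited). The gripper opens to 85 mm and grips with 20 to 120 N. Pads are 22 mm wide; open, the fingers measure 114 mm over their backs; the gripper's body (76 mm by 85 mm) begins 54 mm behind the grasp point. The pads swing forward as they close: fully open they stand 13 mm farther back than shut.
Start: joints at [-1.426, 0.053, 1.613, -0, 1.476, -0.119], TCP at [0.163, -0.603, 0.405] pointing down, gripper open.
Joint ranges: [-3.01, 3.01], [-1.01, 2.22], [0.06, 2.58], [-1.02, 4.17], [0.09, 2.62], [-3.14, 3.14]. Speed limits (rad/s): [2.57, 2.57, 3.14, 3.14, 3.14, 3.14].

## Interface

Orientations are given as a rotation vector (axis times angle).
In Python, from station import telemetry, eyes, ctrl gives the robot as it stands.
- The arm moves only by the tool apply_moves, never from a script. Its argument "plan" is a list of rows, each a list of 5 numbers: the finger opening in m, from 0 to 0.0854, then the shift along the tool's x, y, z in m, then the turn about the tool's z in rad. In form: [[jaw, x, y, z, roll], ...]. A call has 1 to 12 rows; each row is the pose to reach, as a shift and turn from the pose commanded when the call began, along the tool's axes at that moment; what a row does not reach only later rows make up. A row lasts 1/12 s, in which the tool goes at most 41.7 mm and 7.16 degrees, less where a joint would pass 70% of its speed; a pose out of reach is approached as far as the arm can. A call with a gripper value outside its range is refused whole. The fingers move at their own pace and stop on an object; "newtons" is the grip in N (left out, the last holds). Time passes only in rows, so rows that repeat a pose let the fingers close. It gives the time, the measured TCP pose, the force, the opening and the grip force at its end, in the units of the state.
- telemetry.get_obs(): the state, without advancing time (a new reading comes with each control period).
- eyes.get_image(name): name is "scene" or "top" or "wrist"; returns a dict with "img" (480x640x3 uint8, blue, green, red), "range_z" (480x640 float32, m along the optical axis (not along the pixel's ray), 0 where there is no reading), "K" (3x3 intrinsics, pixels), "pose" (4x4, takes a point from camera to world coordinates); the wrist camera has in their place "hand_eye" (4x4, takes a point from camera to tool coordinates, whose origin is the TCP and whose axes are the flange's). Camera axes: x right, y down, z forward; pixel columns grow to the right and rows downward; lengths in m; the calibration is good to about 2 mm. A picture is of the moment at which its call begins: read the wrist's pose just before it.
- ctrl.finish_job(): hands the job in; it is judged then, once.
Trained networks look in a picture, given as the dict that the camera call returned (one of the last four; its "shot" number tells which), for a name from the list of things; names that differ only in an ending like _2 or _b are one class to them, and where a whole thing is asked for, a point or a joint stands for the part that bears it (a point fixed in the world has none). Each returns a list of dicts, best first, with "confidence" (0 to 1); they miss things now and then, are a little off and sometimes report something else, mostly with a low value. They report only what shows in the picture. A call takes as long as a camera call. They do not tell look-alikes from the thing itself.
- eyes.search_frame(thing, picture): "box" ([left, top, right, bottom] in pixels, round what is visible of it).
- eyes.outline_of(thing, picture): "region" (480x640 bool, what is visible of it) and "box" ([left, top, right, bottom] in pixels, round what is visible of it).
- eyes.tip_of(thing, picture): "point" ([column, row] in pixels: a listed point, or the origin of a listed thing).
The state is a dict: "t": time; "q": joint angles; "dq": joint speeds; "effort": joint torques, N m; "tool_pos": TCP position; "tool_rot": TCP orientation; "contact_force": force on the tool from outside, world axes, zero at the start; "wrist_torque": the same for the moment, N m; "opening": finger opening in m; "grip_force": force on a finger pad.
Only numpy, scipy, OpenCV 4.12 (cv2) and the standard library are available. Lean on these libraries where they do the work, as an engineer would, in place of code of your own. Each camera call takes 0.05 s, during which the arm holds its last target. There are 200 camera calls.

## Task

Lock the indexing head on the turntable so that its gear cannot turn during the scan: stand the loose steel pin nose down in the guide bore on top of the housing, turn the crank slowly until the shaft's hidden cross-hole comes under the pin and it drops in, then press the pin fully home so that its collar sits flush on the housing. Let go of everything and leave the other things on the turntable where they are.

Things in the scene. Friction and masses are not known exactly. Their poses are not given: they have to be found in the camera images.
- fixture: indexing head, bolted down: 60 x 60 mm aluminium housing, 98 mm tall, on a dark 110 x 90 x 10 mm base. Origin: centre of the base's underside, z up. A shaft runs along the body's y axis inside the closed housing, with a crank on the -y side and a 50 mm gear on the +y side
- bore (a point): centre of the mouth of the upright guide bore, 14 mm across, in the housing top, 98 mm above the fixture's origin, axes as the fixture. The bore leads 20 mm down onto the shaft. A pin on the shaft stands with its collar 50 mm above this point; dropped into the cross-hole, 8 to 12 mm above. The rest must be pressed: under the shaft the pin pushes down a friction plug (about 8 N), which stays down
- shaft_mid (a point): middle of the shaft (36 mm across), on its axis, 40 mm below the bore's mouth, out of sight. A straight cross-hole 14 mm wide goes through it here. The crank is clamped on at a different angle each time, so it does not show where the hole is. With the hole under the bore within about 0.1 rad, a pin standing there drops 38 mm by its own weight and locks the crank but for about 0.2 rad of play
- crank (a joint): angle of the crank (rad) about the fixture's y axis: 0 with the arm straight up, positive leaning to the fixture's +x; stops at -1.05 and +1.05. It starts leaning to -x, below -0.75; the cross-hole lines up somewhere between -0.4 and +0.7. It stays where it is left and takes about 3 N at the handle to turn
- handle (a point): middle of the crank's black round handle, which revolves freely on its spindle; 16 mm across, 52 mm long along the fixture's y axis; 55 mm from the shaft axis and 86 mm to the -y side of the bore's centre; nothing else within 18 mm of this point but the handle itself
- pin: loose steel pin, 80 g, upright in its parking block. Origin: centre of the underside of its collar, z up along the pin to the grip. Below: shank 12 mm across, 72 mm long, its last 6 mm tapering to a flat nose 6 mm across. Above: collar 28 mm across, 6 mm thick, then a round grip 20 mm across, 32 mm tall, its top 38 mm above the origin
- holder: parking block, fixed: dark steel, 60 x 60 x 45 mm, origin at the centre of its underside, with an upright blind hole 13.5 mm across and 40 mm deep in its middle, in which the pin stands, its collar 32 mm above the block
- screwdriver: orange screwdriver lying down, 165 x 25 x 27 mm, origin under its middle; a bystander
- cap: black lens cap, 39 mm across, 9 mm tall, origin at the centre of its underside; a bystander
- meter: dark grey handset, 112 x 58 x 27 mm, origin under its middle; a bystander
Mind the look-alikes: they are no part of the job. Several things have the shape of the pin; the one meant has the colours described above.

How it is judged:
On the way:
1. the pin stands in the guide bore, nose on the shaft, collar about 50 mm above the housing top (z of pin in the frame of bore between 0.04 and 0.056 m and horizontal distance between pin and bore below 0.012 m and angle between pin's own z axis and vertical below 0.15 rad), for 0.2 s.
At the end, for the whole second after the job is handed in: The pin stands nose down through the housing and the shaft, its collar within 2 mm of flush on the housing top, centred within 4 mm of the bore and upright within 0.08 rad; pin and crank are at rest (z of pin in the frame of bore between -0.003 and 0.002 m and horizontal distance between pin and bore below 0.004 m and angle between pin's own z axis and vertical below 0.08 rad and linear speed of pin below 0.01 m/s and velocity of joint crank between -0.05 and 0.05 rad/s); the robot touches nothing.
It fails at once if the screwdriver, lens cap or handset is shifted by more than 30 mm (distance of any of screwdriver, cap, meter from where it was at the start of the episode above 0.03 m).
It also fails if it takes over 61 s, if anything falls off the work surface, if the arm or the gripper's body presses on something with over 40 N, if the wrist force passes 120 N, or if a joint passes its speed limit or range.

## Working session

There is one attempt and no reset: what is moved stays moved. The work goes in short steps, Python scripts to look and compute and a tool call to move; the robot and the scene stay as the last step left them, time stands still between calls to the robot, and variables do not carry over. Pictures are saved under pics/ and viewed, at most 10 in all, crops included, and the job is handed in when it is done.

Besides the shell and the picture viewer there is one more tool, called after "Call:" by a JSON object that holds its "method" and its "body". apply_moves: Moves the arm, as the interface text tells. Its arguments: {"type":"object","properties":{"plan":{"type":"array","items":{"type":"array","items":{"type":"number"}}},"newtons":{"type":"number"}},"required":["plan"]}

```bash
mkdir -p pics; ls; cat > h.py <<'E'
import numpy as np,cv2
from station import telemetry,eyes,ctrl
from scipy.spatial.transform import Rotation as R
def T_tool():
    s=telemetry.get_obs();T=np.eye(4);T[:3,:3]=R.from_rotvec(s['tool_rot']).as_matrix();T[:3,3]=s['tool_pos'];return T
def shot(n):
    T=T_tool() if n=='wrist' else None
    p=eyes.get_image(n)
    p['W']=T@p['hand_eye'] if n=='wrist' else p['pose']
    return p
def px2w(p,u,v,d=None):
    if d is None:
        w=p['range_z'][max(0,int(v)-1):int(v)+2,max(0,int(u)-1):int(u)+2];d=np.median(w[w>0]) if (w>0).any() else 0
    c=np.linalg.inv(p['K'])@[u,v,1]*d
    return (p['W']@np.r_[c,1])[:3]
def ray_z(p,u,v,z):
    r=p['W'][:3,:3]@np.linalg.inv(p['K'])@[u,v,1];o=p['W'][:3,3]
    return o+r*(z-o[2])/r[2]
def cloud(p,m=None):
    v,u=np.nonzero((p['range_z']>0)&(m if m is not None else True))
    d=p['range_z'][v,u];c=np.linalg.inv(p['K'])@np.vstack([u*d,v*d,d])
    return (p['W'][:3,:3]@c).T+p['W'][:3,3]
E
python3 - <<'E'
from h import *
np.set_printoptions(precision=4,suppress=True)
print(ctrl.pinch_z, telemetry.get_obs())
for n in ['scene','top']:
    p=shot(n);cv2.imwrite(f'pics/{n}0.png',p['img']);print(n,p['W'][:3,3])
    for t in ['fixture','pin','holder','screwdriver','cap','meter']:
        for r in eyes.search_frame(t,p): print(t,np.round(r['box']),round(r['confidence'],2))
    for t in ['bore','handle','pin','fixture','holder']:
        for r in eyes.tip_of(t,p): print('tip',t,np.round(r['point'],1),round(r['confidence'],2),px2w(p,*r['point']))
E
```

```text
pics
0.1547 {'t': 0.0, 'q': array([-1.426 ,  0.0533,  1.6143, -0.    ,  1.476 , -0.119 ]), 'dq': array([ 0.0002,  0.0005,  0.0009, -0.0008, -0.0009,  0.0001]), 'effort': array([ -0.0003, -39.3687, -37.0173,  -0.0001,   0.007 ,  -0.    ]), 'tool_pos': array([ 0.1629, -0.6031,  0.4034]), 'tool_rot': array([-3.1122, -0.4129,  0.0001]), 'contact_force': array([-0.798 ,  0.1111, -0.0401]), 'wrist_torque': array([-0.0023, -0.0116,  0.043 ]), 'grip_force': 0.0, 'opening': 0.08556428797570935}
scene [0.3585 0.7322 0.722 ]
fixture [282. 188. 354. 266.] 0.97
pin [289. 302. 303. 334.] 0.81
pin [344. 271. 359. 314.] 0.74
pin [269. 351. 287. 395.] 0.64
holder [276. 315. 324. 364.] 0.8
holder [282. 189. 355. 265.] 0.58
screwdriver [360. 247. 438. 268.] 0.71
cap [260. 184. 279. 196.] 0.74
meter [279. 187. 352. 264.] 0.66
meter [360. 167. 403. 203.] 0.56
tip bore [311.1 210.5] 0.55 [0.5743 0.0612 0.0926]
tip handle [348.4 190.3] 0.7 [ 0.5181 -0.0189  0.0938]
tip pin [297.2 319.2] 0.85 [0.5187 0.3176 0.0956]
tip pin [277. 367.] 0.72 [0.5206 0.4061 0.0962]
tip pin [353.1 287.3] 0.59 [0.4504 0.2205 0.0
[... 212 characters left out ...]
03. 246. 217. 258.] 0.61
pin [258. 283. 273. 299.] 0.59
holder [193. 233. 239. 275.] 0.65
screwdriver [338. 280. 356. 368.] 0.57
screwdriver [194. 234. 239. 273.] 0.53
cap [413. 132. 430. 152.] 0.56
meter [439. 247. 505. 300.] 0.8
tip bore [347.2 223.1] 0.75 [0.5688 0.0657 0.0764]
tip handle [398.2 250.6] 0.61 [ 0.5175 -0.0209  0.0939]
tip handle [346.1 222.6] 0.28 [0.5697 0.0676 0.0769]
tip pin [264.8 290.8] 0.71 [0.4535 0.2107 0.1097]
tip pin [163.3 255.9] 0.58 [0.5175 0.3874 0.1012]
tip pin [214.7 253.3] 0.49 [0.52   0.2976 0.1008]
tip fixture [344.9 224.6] 0.63 [0.5646 0.0705 0.0986]
tip holder [220.1 256.9] 0.91 [0.5148 0.2982 0.046 ]
tip holder [345.7 325.9] 0.25 [0.3821 0.0714 0.0165]
```

```bash
python3 - <<'E'
import cv2,numpy as np
a=cv2.imread('pics/scene0.png')[150:410,220:460];b=cv2.imread('pics/top0.png')[120:380,140:520]
a=cv2.resize(a,None,fx=1.55*1.48,fy=1.55*1.48,interpolation=2)
cv2.imwrite('pics/a.png',a)
cv2.imwrite('pics/b.png',cv2.resize(b,None,fx=2,fy=2,interpolation=2))
E
```

```text
(no output)
```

View pics/a.png

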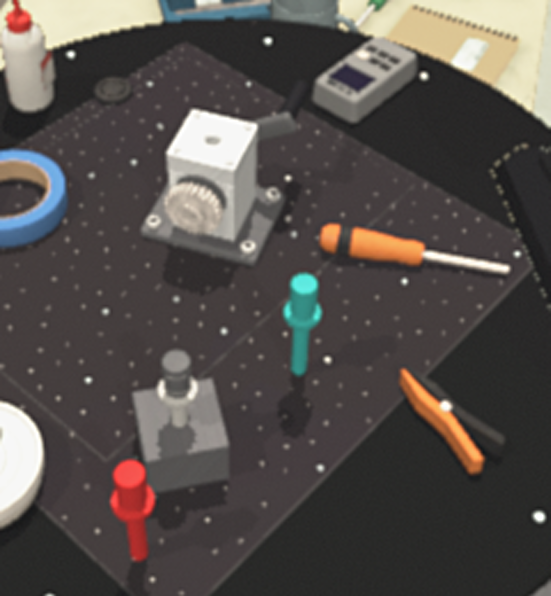

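View pics/b.png

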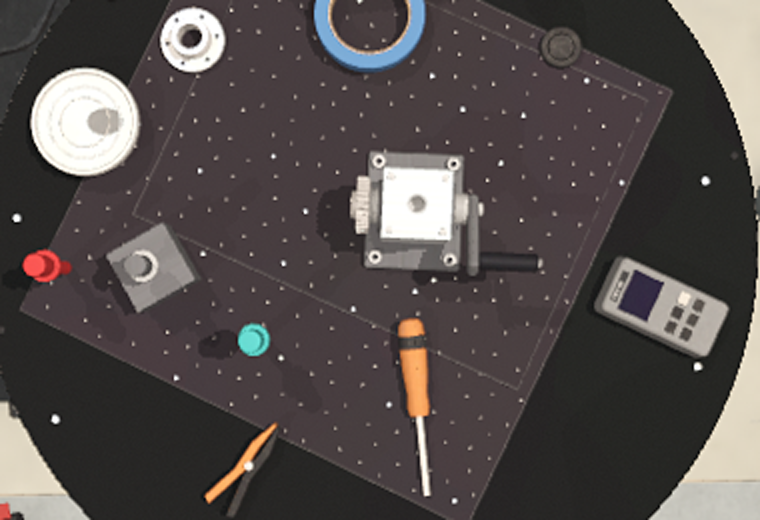

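The grey/steel pin stands in the dark block (scene px ~(297,319), top px ~(213,253)). The red and teal pins are decoys. The fixture is nearly square to the world, with its crank towards -y and leaning to -x. I'll measure from the depth clouds.

```bash
python3 - <<'E'
from h import *
np.set_printoptions(precision=4,suppress=True)
C={}
for n in ['top','scene']:
    p=shot(n);c=cloud(p);C[n]=c
    def sel(x,y,r,z0,z1,c=c):
        return c[(abs(c[:,0]-x)<r)&(abs(c[:,1]-y)<r)&(c[:,2]>z0)&(c[:,2]<z1)]
    def rect(a):
        (cx,cy),(w,h),an=cv2.minAreaRect(a[:,:2].astype(np.float32)*1000);return np.round([cx,cy,w,h,an],1),len(a),np.median(a[:,2])
    print(n,'house',rect(sel(.568,.065,.045,.090,.106)))
    print(' base',rect(sel(.568,.065,.08,.005,.016)))
    print(' holder',rect(sel(.515,.30,.05,.04,.05)))
    for z in [(.078,.088),(.105,.125)]:
        a=sel(.515,.30,.04,*z); print(' pin',z,rect(a) if len(a)>3 else len(a), a.mean(0) if len(a) else '')
    h=sel(.52,-.02,.06,.07,.13); print(' handle',rect(h))
E
```

```text
top house (array([563.4,  56.8,  77.3,  72. ,  85.9]), 1149, np.float64(0.09844638878933676))
 base (array([568.1,  64.8, 159.7, 159.4,   0. ]), 1522, np.float64(0.009622501353310886))
 holder (array([521.4, 308.4,  60.7,  60.9,  28.7]), 874, np.float64(0.045686597185291555))
 pin (0.078, 0.088) (array([521.3, 305.6,  21.1,  26.9,  79.2]), 69, np.float64(0.08397076474923137)) [0.5207 0.3029 0.0838]
 pin (0.105, 0.125) (array([521.4, 307.7,  18.7,  19.1,  22.6]), 113, np.float64(0.11495296027485957)) [0.5213 0.3073 0.1147]
 handle (array([532. ,  10.9, 103.5,  50. ,  49.2]), 599, np.float64(0.0925936687901574))
scene house (array([562.6,  58.6,  79.6,  75.9,  87.5]), 734, np.float64(0.09788069162105228))
 base (array([565.9,  78. , 149. , 127.2,   0.4]), 809, np.float64(0.009856270051430749))
 holder (array([522.2, 308.8,  60.1,  61.3,  28.3]), 960, np.float64(0.04513122496855315))
 pin (0.078, 0.088) (array([520.7, 311.1,  26.8,  21.5,  30. ]), 112, np.float64(0.08276588623154374)) [0.5198 0.3149 0.0828]
 pin (0.105, 0.125) (array([521.8, 309.4,  17.8,  18.4,  10.8]), 133, np.float64(0.11468057751076532)) [0.5214 0.311  0.1137]
 handle (array([531. ,  12.3, 101.4,  47.5,  52.4]), 301, np.float64(0.0917380547004848))
```

Call:
{"method": "apply_moves", "body": {"plan": [[0.0854,0.04,0,0,0],[0.0854,0.08,0,0,0],[0.0854,0.12,0,0,0],[0.0854,0.16,-0.02,0,0],[0.0854,0.19,-0.05,0,0],[0.0854,0.22,-0.08,0,0],[0.0854,0.25,-0.11,0,0],[0.0854,0.28,-0.14,0,0],[0.0854,0.3,-0.17,0,0],[0.0854,0.32,-0.2,0,0],[0.0854,0.34,-0.23,0,0],[0.0854,0.35,-0.27,0,0]]}}

```text
t: 2.3
tool_pos: [0.4314, -0.2501, 0.405]
tool_rot: [3.114, 0.413, 0.002]
contact_force: [0.2, 0.5, -0.3]
opening: 0.0855
grip_force: 0.0
```

Call:
{"method": "apply_moves", "body": {"plan": [[0.0854,0.012,-0.023,0,-0.11],[0.0854,0.025,-0.047,0,-0.22],[0.0854,0.037,-0.07,0,-0.33],[0.0854,0.049,-0.094,0,-0.44],[0.0854,0.062,-0.117,0,-0.55],[0.0854,0.074,-0.14,0,-0.66],[0.0854,0.086,-0.164,0,-0.77],[0.0854,0.099,-0.187,0,-0.88],[0.0854,0.111,-0.211,0,-0.99],[0.0854,0.123,-0.234,0,-1.1],[0.0854,0.136,-0.258,0,-1.21],[0.0854,0.148,-0.281,0,-1.31]]}}

```text
t: 3.3
tool_pos: [0.5001, 0.0599, 0.405]
tool_rot: [2.212, 2.231, 0.001]
contact_force: [0.4, -0.6, 0.0]
opening: 0.0853
grip_force: 0.0
```

```bash
python3 - <<'E'
from h import *
np.set_printoptions(precision=4,suppress=True)
p=shot('wrist');cv2.imwrite('pics/w1.png',p['img']);T=T_tool();print(T);print(p['hand_eye'],telemetry.get_obs()['q'])
c=cloud(p)
a=c[(abs(c[:,2]-.098)<.003)&(abs(c[:,0]-.565)<.04)&(abs(c[:,1]-.065)<.037)]
print(cv2.minAreaRect(a[:,:2].astype(np.float32)*1000),len(a))
for t in ['bore','handle','fixture']:
    for r in eyes.tip_of(t,p): print(t,r['point'],r['confidence'],px2w(p,*r['point']), ray_z(p,*r['point'],.098))
for n in ['top','scene']:
    p=shot(n)
    for r in eyes.tip_of('bore',p)[:1]: print(n,r['point'],r['confidence'], ray_z(p,*r['point'],.098))
E
```

```text
[[-0.0147  0.9999  0.001   0.5005]
 [ 0.9999  0.0147  0.0035  0.0627]
 [ 0.0035  0.001  -1.      0.4049]
 [ 0.      0.      0.      1.    ]]
[[-0.0007 -0.9643 -0.2646  0.0671]
 [ 1.     -0.0005 -0.0008 -0.0005]
 [ 0.0006 -0.2646  0.9643  0.0314]
 [ 0.      0.      0.      1.    ]] [-0.0237 -0.2423  1.8878  0.0035  1.4952 -0.0387]
((569.3525390625, 63.25861358642578), (60.44610595703125, 60.71916961669922), 86.13814544677734) 7460
bore [422.9, 225.1] 0.85 [0.5746 0.0577 0.0744] [0.5687 0.0632 0.098 ]
handle [341.3, 329.6] 0.7 [ 0.5156 -0.0165  0.0942] [ 0.5154 -0.0146  0.098 ]
fixture [400.6, 200.3] 0.89 [0.5528 0.0798 0.0975] [0.5527 0.0799 0.098 ]
top [346.3, 224.1] 0.89 [0.5655 0.068  0.098 ]
scene [309.9, 210.1] 0.65 [0.5751 0.0665 0.098 ]
```

View pics/w1.png

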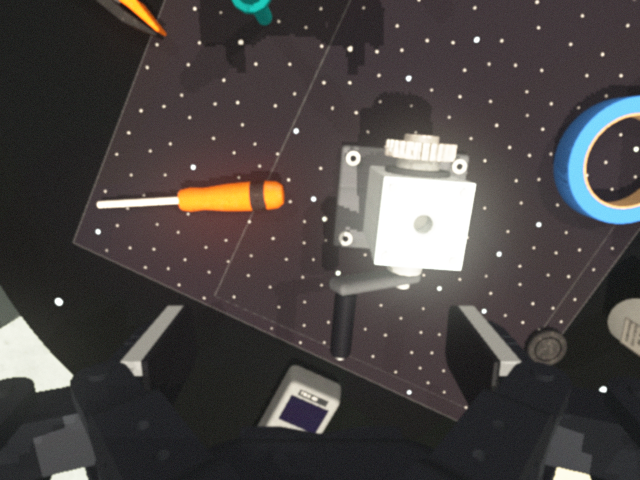

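Bore is at about (0.569, 0.063), fixture yaw about -3.9°, and the crank near -1.03 (handle at px ~(341,330)). Now going to the grey pin.

Call:
{"method": "apply_moves", "body": {"plan": [[0.0854,0.035,0.0035,0,0.083],[0.0854,0.07,0.007,0,0.083],[0.0854,0.105,0.0105,0,0.083],[0.0854,0.14,0.014,0,0.083],[0.0854,0.175,0.0175,0,0.083],[0.0854,0.21,0.021,0,0.083],[0.0854,0.2457,0.0246,0.0,0.083],[0.0854,0.2457,0.0246,0.03,0.083],[0.0854,0.2457,0.0246,0.05,0.083],[0.0854,0.2457,0.0246,0.05,0.083]]}}

```text
t: 4.53
tool_pos: [0.5228, 0.3035, 0.3491]
tool_rot: [-2.307, -2.128, 0.014]
contact_force: [-1.5, 0.2, -1.9]
opening: 0.0852
grip_force: 0.0
```

```bash
python3 - <<'E'
from h import *
np.set_printoptions(precision=4,suppress=True)
p=shot('wrist');T=T_tool();print(T)
c=cloud(p)
a=c[(abs(c[:,2]-.115)<.003)&(abs(c[:,0]-.5215)<.02)&(abs(c[:,1]-.3085)<.02)]
print(cv2.minAreaRect(a[:,:2].astype(np.float32)*1000),len(a))
m=np.r_[cv2.minAreaRect(a[:,:2].astype(np.float32))[0],.115,1];print('in tool',np.linalg.inv(T)@m)
E
```

```text
[[ 0.081   0.9967 -0.0056  0.5234]
 [ 0.9967 -0.081  -0.0025  0.3033]
 [-0.003  -0.0054 -1.      0.3516]
 [ 0.      0.      0.      1.    ]]
((521.264892578125, 307.1451721191406), (19.540668487548828, 18.7354793548584), 24.296228408813477) 1102
in tool [ 0.0043 -0.0012  0.2366  1.    ]
```

Call:
{"method": "apply_moves", "body": {"plan": [[0.0854,0.0043,-0.0012,0.03,0],[0.0854,0.0043,-0.0012,0.06,0],[0.0854,0.0043,-0.0012,0.085,0],[0.0854,0.0043,-0.0012,0.094,0],[0.0854,0.0043,-0.0012,0.094,0],[0.0854,0.0043,-0.0012,0.094,0]]}}

```text
t: 5.08
tool_pos: [0.5239, 0.3083, 0.2624]
tool_rot: [2.309, 2.129, 0.003]
contact_force: [-0.2, -0.7, 1.1]
opening: 0.0851
grip_force: 0.0
```

```bash
python3 - <<'E'
from h import *
np.set_printoptions(precision=4,suppress=True)
print(T_tool(),telemetry.get_obs()['contact_force'],ctrl.pinch_z)
E
```

```text
[[ 0.081   0.9967  0.0017  0.5239]
 [ 0.9967 -0.081   0.0007  0.3083]
 [ 0.0009  0.0016 -1.      0.2624]
 [ 0.      0.      0.      1.    ]] [-0.1737 -0.7219  1.0929] 0.1547
```

Call:
{"method": "apply_moves", "body": {"newtons": 50, "plan": [[0.0854,-0.001,-0.0025,0.002,0],[0.01,-0.001,-0.0025,0.002,0],[0.01,-0.001,-0.0025,0.002,0],[0.01,-0.001,-0.0025,0.002,0],[0.01,-0.001,-0.0025,0.002,0],[0.01,-0.001,-0.0025,0.002,0],[0.01,-0.001,-0.0025,0.002,0],[0.01,-0.001,-0.0025,0.002,0],[0.01,-0.001,-0.0025,0.002,0],[0.01,-0.001,-0.0025,0.002,0]]}}

```text
t: 5.92
tool_pos: [0.5207, 0.3079, 0.2591]
tool_rot: [2.308, 2.131, 0.001]
contact_force: [0.6, -0.0, 2.6]
opening: 0.0182
grip_force: 48.7
```

Call:
{"method": "apply_moves", "body": {"plan": [[0.01,0,0,-0.02,0],[0.01,0,0,-0.045,0],[0.01,0,0,-0.075,0],[0.01,0,0,-0.105,0],[0.01,0,0,-0.125,0],[0.01,-0.03,0.004,-0.125,0],[0.01,-0.065,0.01,-0.125,0],[0.01,-0.1,0.016,-0.125,0],[0.01,-0.135,0.022,-0.125,0],[0.01,-0.165,0.026,-0.125,0],[0.01,-0.185,0.03,-0.125,0],[0.01,-0.185,0.03,-0.125,0]]}}

```text
t: 6.92
tool_pos: [0.5357, 0.1179, 0.383]
tool_rot: [2.313, 2.126, -0.003]
contact_force: [0.3, -0.4, -1.6]
opening: 0.0186
grip_force: 49.7
```

```bash
python3 - <<'E'
from h import *
np.set_printoptions(precision=4,suppress=True)
T=T_tool();print(T,telemetry.get_obs()['opening'])
p=shot('wrist');im=p['img'].copy()
c=cloud(p)
a=c[(c[:,2]<.103)&(c[:,2]>.095)&(abs(c[:,0]-.569)<.04)&(abs(c[:,1]-.063)<.036)]
if len(a)>5: print('house',cv2.minAreaRect(a[:,:2].astype(np.float32)*1000),len(a))
for t in ['bore','pin']:
    for r in eyes.tip_of(t,p): print(t,r['point'],r['confidence'],ray_z(p,*r['point'],.098)); cv2.circle(im,tuple(int(x) for x in r['point']),3,(0,0,255),1)
cv2.imwrite('pics/w2.png',im)
q=shot('scene');cv2.imwrite('pics/s2.png',q['img'])
for n,q in [('scene',q),('top',shot('top'))]:
    c=cloud(q)
    for z0,z1 in [(.11,.12),(.12,.13),(.13,.14),(.14,.15),(.15,.16),(.165,.182)]:
        a=c[(np.hypot(c[:,0]-T[0,3],c[:,1]-T[1,3])<.03)&(c[:,2]>z0)&(c[:,2]<z1)]
        if len(a): print(n,z0,len(a),a.mean(0)-np.r_[T[:2,3],0],a.min(0),a.max(0))
    print('camdir',q['W'][:3,3]-T[:3,3])
E
```

```text
[[ 0.0842  0.9964 -0.001   0.5357]
 [ 0.9964 -0.0842 -0.0014  0.1179]
 [-0.0015 -0.0009 -1.      0.383 ]
 [ 0.      0.      0.      1.    ]] 0.018566980533336334
house ((569.4342041015625, 63.581687927246094), (60.655250549316406, 59.766963958740234), 86.15016174316406) 3980
bore [377.1, 314.7] 0.83 [0.5675 0.0619 0.098 ]
pin [319.2, 305.5] 0.87 [0.5301 0.0717 0.098 ]
scene 0.13 17 [0.0001 0.0077 0.1358] [0.5305 0.1223 0.1306] [0.5414 0.1284 0.139 ]
scene 0.14 31 [-0.0008  0.0078  0.1449] [0.5302 0.1212 0.1402] [0.541  0.1289 0.1499]
scene 0.15 28 [-0.0009  0.008   0.1551] [0.5301 0.1211 0.1502] [0.5408 0.1283 0.1597]
scene 0.165 52 [-0.0008  0.008   0.1733] [0.5301 0.1192 0.1651] [0.5408 0.1292 0.1819]
camdir [-0.1772  0.6143  0.339 ]
camdir [-0.0462 -0.018   0.7607]
```

View pics/w2.png

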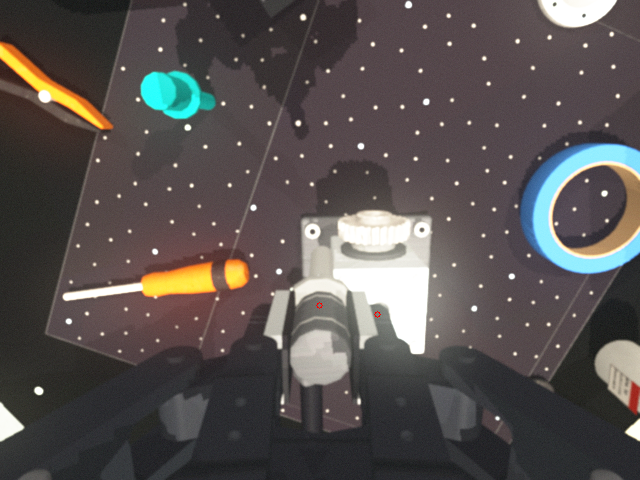

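```bash
python3 - <<'E'
from h import *
from scipy.optimize import least_squares
np.set_printoptions(precision=4,suppress=True)
p=shot('wrist');T=T_tool();Ti=np.linalg.inv(T)
def fit(c,r,lab):
    f=lambda x:np.hypot(c[:,0]-x[0]-x[2]*(c[:,2]-.23),c[:,1]-x[1]-x[3]*(c[:,2]-.23))-r
    s=least_squares(f,[0,0,0,0],loss='soft_l1',f_scale=.001);print(lab,len(c),s.x,np.std(s.fun))
for n in ['wrist','scene']:
    q=p if n=='wrist' else shot(n)
    c=cloud(q);c=(Ti[:3,:3]@c.T).T+Ti[:3,3]
    c=c[(np.hypot(c[:,0],c[:,1])<.022)&(c[:,2]<.27)&(c[:,2]>.15)]
    print(n,np.histogram(c[:,2],bins=np.arange(.15,.271,.01)))
    for z0 in np.arange(.15,.27,.01):
        a=c[(c[:,2]>z0)&(c[:,2]<z0+.01)]
        if len(a): print(round(z0,3),a.min(0),a.max(0))
    fit(c[(c[:,2]>.193)&(c[:,2]<.265)],.006,n)
E
```

```text
wrist (array([1717, 1353, 1138,  102,    0,   87,  166,  147,  125,  102,    0,
          0]), array([0.15, 0.16, 0.17, 0.18, 0.19, 0.2 , 0.21, 0.22, 0.23, 0.24, 0.25,
       0.26, 0.27]))
0.15 [-0.0106 -0.0209  0.15  ] [0.0119 0.021  0.16  ]
0.16 [ 0.0017 -0.021   0.16  ] [0.0117 0.0208 0.17  ]
0.17 [ 0.0018 -0.016   0.17  ] [0.0133 0.0149 0.1799]
0.18 [ 0.0071 -0.0114  0.18  ] [0.0131 0.0106 0.1828]
0.2 [ 0.0018 -0.0049  0.203 ] [0.0053 0.005  0.21  ]
0.21 [-0.0001 -0.006   0.2102] [0.0052 0.0058 0.22  ]
0.22 [ 0.0006 -0.0058  0.2201] [0.0052 0.0056 0.23  ]
0.23 [-0.0003 -0.0059  0.2301] [0.0052 0.0059 0.2399]
0.24 [-0.0004 -0.0057  0.24  ] [0.0051 0.006  0.2499]
wrist 627 [-0.0011 -0.0001 -0.0022  0.0061] 0.0001593737570933239
scene (array([108, 102,  79,  16,  30,  32,  31,  30,  28,  23,   2,   0]), array([0.15, 0.16, 0.17, 0.18, 0.19, 0.2 , 0.21, 0.22, 0.23, 0.24, 0.25,
       0.26, 0.27]))
0.15 [-0.0028 -0.022   0.15  ] [0.0153 0.0195 0.16  ]
0.16 [-0.0026 -0.0216  0.1601] [0.0152 0.0197 0.17  ]
0.17 [ 0.0017 -0.016   0.1701] [0.0156 0.0158 0.1797]
0.18 [ 0.0012 -0.0125  0.1801] [0.0137 0.0094 0.1895]
0.19 [-0.0012 -0.005   0.19  ] [0.0079 0.0051 0.2   ]
0.2 [-0.0004 -0.0054  0.2003] [0.0077 0.0041 0.2098]
0.21 [-0.0009 -0.0052  0.2101] [0.008  0.0047 0.2199]
0.22 [-0.001  -0.0053  0.2201] [0.0084 0.0048 0.2297]
0.23 [-0.0003 -0.0057  0.23  ] [0.0075 0.0045 0.239 ]
0.24 [-0.0012 -0.0046  0.2406] [0.0072 0.0048 0.2499]
0.25 [ 0.0033 -0.0023  0.251 ] [ 0.0034 -0.0004  0.2515]
scene 168 [ 0.0005  0.0011 -0.0045 -0.0009] 0.0009036722908690029
```

Call:
{"method": "apply_moves", "body": {"plan": [[0.01,-0.017,0.013,0,0],[0.01,-0.034,0.026,0,0],[0.01,-0.046,0.035,0,0],[0.01,-0.0502,0.0382,0.005,0],[0.01,-0.0502,0.0382,0.01,0],[0.01,-0.0502,0.0382,0.015,0],[0.01,-0.0502,0.0382,0.015,0],[0.01,-0.0502,0.0382,0.015,0]]}}

```text
t: 7.93
tool_pos: [0.5691, 0.0686, 0.3677]
tool_rot: [-2.306, -2.131, 0.002]
contact_force: [-0.1, 0.5, -0.9]
opening: 0.0185
grip_force: 49.7
```

```bash
cat > chk.py <<'E'
from h import *
from scipy.optimize import least_squares
np.set_printoptions(precision=4,suppress=True)
p=shot('wrist');T=T_tool();Ti=np.linalg.inv(T);print(T[:3,3],telemetry.get_obs()['contact_force'])
w=cloud(p);c=(Ti[:3,:3]@w.T).T+Ti[:3,3]
c=c[(np.hypot(c[:,0],c[:,1])<.022)&(c[:,2]<.25)&(c[:,2]>.193)]
f=lambda x:np.hypot(c[:,0]-x[0]-x[2]*(c[:,2]-.24),c[:,1]-x[1]-x[3]*(c[:,2]-.24))-.006
s=least_squares(f,[0,0,0,0],loss='soft_l1',f_scale=.001)
P=(T@np.r_[s.x[:2],.24,1])[:3];print('pin',P,s.x,len(c))
a=w[(w[:,2]<.101)&(w[:,2]>.095)&(abs(w[:,0]-.5694)<.04)&(abs(w[:,1]-.0636)<.036)]
r=cv2.minAreaRect(a[:,:2].astype(np.float32));print('house',r,len(a))
d=np.r_[np.array(r[0])-P[:2],0];print('delta world',d,'tool',T[:3,:3].T@d)
for r in eyes.tip_of('bore',p): print('bore',r['confidence'],ray_z(p,*r['point'],.098))
cv2.imwrite('pics/w3.png',p['img'])
E
python3 chk.py
```

```text
[0.5693 0.0685 0.3683] [ 0.4707 -0.1036 -0.5716]
pin [0.5687 0.0676 0.1283] [-0.001  -0.0004 -0.0023  0.0059] 627
house ((0.5692071318626404, 0.06357814371585846), (0.060244765132665634, 0.06026337668299675), 85.94312286376953) 7553
delta world [ 0.0005 -0.004   0.    ] tool [-0.004   0.0009 -0.    ]
bore 0.65 [0.5685 0.064  0.098 ]
```

View pics/w3.png

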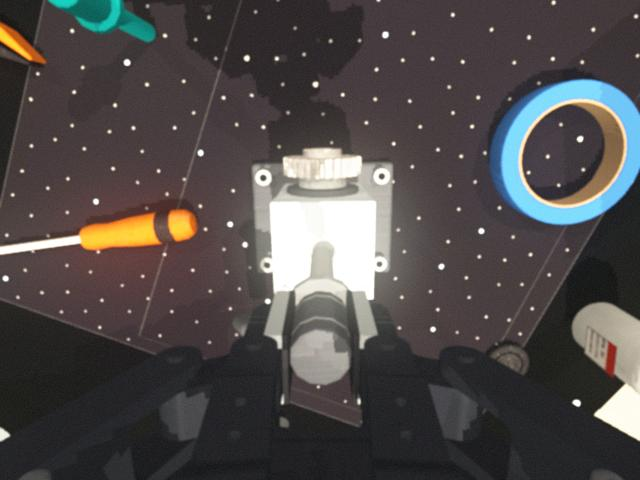

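Call:
{"method": "apply_moves", "body": {"plan": [[0.01,-0.004,0.0006,0,0],[0.01,-0.004,0.0006,0.005,0],[0.01,-0.004,0.0006,0.01,0],[0.01,-0.004,0.0006,0.01,0],[0.01,-0.004,0.0006,0.01,0]]}}

```text
t: 8.45
tool_pos: [0.5698, 0.0638, 0.3579]
tool_rot: [-2.308, -2.13, 0.002]
contact_force: [-0.3, 0.6, -0.2]
opening: 0.0183
grip_force: 49.7
```

```bash
python3 chk.py
```

```text
[0.5699 0.0638 0.3583] [ 0.5099 -0.4211 -1.1282]
pin [0.5694 0.0628 0.1183] [-0.0011 -0.0002 -0.0016  0.0062] 629
house ((0.569229781627655, 0.06359124928712845), (0.060218632221221924, 0.06015279144048691), 86.0427017211914) 8471
delta world [-0.0001  0.0008  0.    ] tool [ 0.0008 -0.0002  0.    ]
bore 0.63 [0.5689 0.0639 0.098 ]
bore 0.61 [0.5662 0.0284 0.098 ]
```

Call:
{"method": "apply_moves", "body": {"plan": [[0.01,0.0006,-0.0002,0.003,0],[0.01,0.0006,-0.0002,0.006,0],[0.01,0.0006,-0.0002,0.009,0],[0.01,0.0006,-0.0002,0.011,0],[0.01,0.0006,-0.0002,0.013,0],[0.01,0.0006,-0.0002,0.015,0],[0.01,0.0006,-0.0002,0.015,0]]}}

```text
t: 9.13
tool_pos: [0.5697, 0.0644, 0.3431]
tool_rot: [-2.308, -2.13, 0.001]
contact_force: [-0.3, -0.3, -0.7]
opening: 0.0186
grip_force: 49.7
```

Call:
{"method": "apply_moves", "body": {"plan": [[0.01,0,0,0.002,0],[0.01,0,0,0.004,0],[0.01,0,0,0.006,0],[0.01,0,0,0.008,0],[0.01,0,0,0.01,0],[0.01,0,0,0.011,0],[0.01,0,0,0.011,0]]}}

```text
t: 9.72
tool_pos: [0.5697, 0.0645, 0.3323]
tool_rot: [-2.308, -2.13, 0.001]
contact_force: [-0.4, 0.7, -0.5]
opening: 0.0185
grip_force: 49.7
```

Call:
{"method": "apply_moves", "body": {"plan": [[0.01,0,0,0.0015,0],[0.01,0,0,0.0015,0],[0.06,0,0,0.0015,0],[0.06,0,0,0.0015,0],[0.06,0,0,0.0015,0],[0.06,0,0,0.0015,0],[0.06,0,0,-0.02,0],[0.06,0,0,-0.05,0],[0.06,0,0,-0.08,0],[0.06,0,0,-0.08,0]]}}

```text
t: 10.55
tool_pos: [0.5711, 0.0645, 0.4208]
tool_rot: [2.302, 2.125, 0.014]
contact_force: [0.9, 0.1, 1.3]
opening: 0.0601
grip_force: 0.0
```

```bash
cat > pin.py <<'E'
from h import *
np.set_printoptions(precision=4,suppress=True)
T=T_tool();print(T,telemetry.get_obs()['contact_force'])
for n in ['wrist','scene','top']:
    q=shot(n);c=cloud(q)
    a=c[(np.hypot(c[:,0]-.5692,c[:,1]-.0636)<.02)&(c[:,2]>.102)&(c[:,2]<.2)]
    if len(a):
        z=np.percentile(a[:,2],97);t=a[a[:,2]>z-.003];print(n,'ztop',z,(t.min(0)+t.max(0))/2, 'collar z bore',z-.038-.098)
    h=c[(abs(c[:,0]-.56)<.09)&(abs(c[:,1]+.0226)<.02)&(c[:,2]>.06)&(c[:,2]<.125)]
    if len(h): print('  handle',len(h),h.min(0),h.max(0),np.percentile(h[:,2],90),np.median(h,0))
    if n=='wrist': cv2.imwrite('pics/last.png',q['img'])
E
python3 pin.py
```

```text
[[ 0.0798  0.9967  0.0123  0.5711]
 [ 0.9968 -0.0798 -0.0002  0.0645]
 [ 0.0008  0.0123 -0.9999  0.4208]
 [ 0.      0.      0.      1.    ]] [0.9466 0.1377 1.2523]
wrist ztop 0.1862384076298382 [0.5708 0.064  0.1852] collar z bore 0.050238407629838194
  handle 875 [ 0.5079 -0.0426  0.0852] [ 0.5258 -0.0028  0.0962] 0.09462915228626445 [ 0.5179 -0.0208  0.0932]
scene ztop 0.18673641969123306 [0.5724 0.0666 0.1861] collar z bore 0.05073641969123305
  handle 85 [ 0.5096 -0.0382  0.0863] [ 0.5257 -0.0027  0.0961] 0.09537259666600764 [ 0.5159 -0.0195  0.0934]
  handle 81 [ 0.5099 -0.0175  0.0844] [ 0.5263 -0.0027  0.098 ] 0.09671111770538898 [ 0.517  -0.0102  0.0936]
```

Call:
{"method": "apply_moves", "body": {"plan": [[0.06,-0.03,-0.016,0,0],[0.06,-0.06,-0.032,0,0],[0.06,-0.0876,-0.047,0,0],[0.06,-0.0876,-0.047,0.03,0],[0.06,-0.0876,-0.047,0.06,0],[0.06,-0.0876,-0.047,0.09,0],[0.06,-0.0876,-0.047,0.115,0],[0.06,-0.0876,-0.047,0.135,0],[0.06,-0.0876,-0.047,0.135,0]]}}

```text
t: 11.45
tool_pos: [0.513, -0.0187, 0.2705]
tool_rot: [-2.301, -2.123, 0.012]
contact_force: [-0.6, -0.3, -1.1]
opening: 0.0601
grip_force: 0.0
```

```bash
python3 pin.py
```

```text
[[ 0.0802  0.9967 -0.0128  0.513 ]
 [ 0.9968 -0.0801  0.0024 -0.0187]
 [ 0.0013 -0.0129 -0.9999  0.2705]
 [ 0.      0.      0.      1.    ]] [-0.63   -0.333  -1.1383]
wrist ztop 0.17177896455288277 [0.563  0.0588 0.1718] collar z bore 0.035778964552882764
  handle 7134 [ 0.47   -0.0426  0.085 ] [ 0.5548 -0.0026  0.125 ] 0.1214069061477491 [ 0.517  -0.0151  0.0951]
scene ztop 0.18620958276297292 [0.5714 0.066  0.1854] collar z bore 0.05020958276297291
  handle 183 [ 0.4702 -0.0368  0.0865] [ 0.5569 -0.0029  0.125 ] 0.12187391291034713 [ 0.5185 -0.0128  0.109 ]
top ztop 0.18915919546216686 [0.5718 0.0653 0.1887] collar z bore 0.05315919546216685
  handle 1 [ 0.4793 -0.0032  0.1175] [ 0.4793 -0.0032  0.1175] 0.11745815484961453 [ 0.4793 -0.0032  0.1175]
```

View pics/last.png

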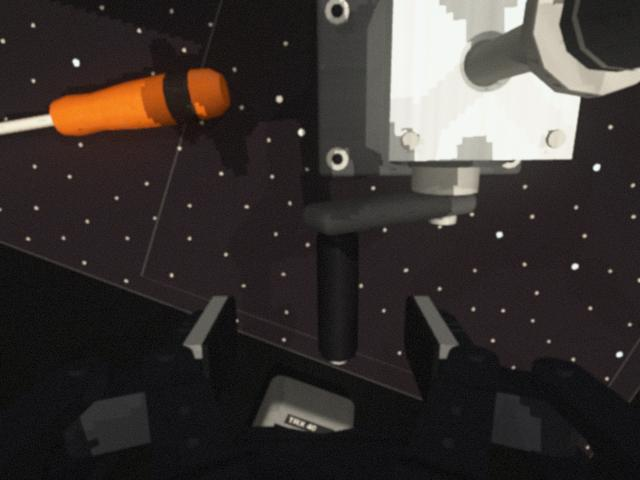

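The pin stands in the bore (collar 50 mm up), and the handle (px x≈338) lies between the open pads. Descending to grip it.

Call:
{"method": "apply_moves", "body": {"newtons": 20, "plan": [[0.06,0,0,0.01,0],[0.06,0,0,0.02,0],[0.06,0,0,0.028,0],[0.06,0,0,0.028,0],[0.01,0,0,0.028,0],[0.01,0,0,0.028,0],[0.01,0,0,0.028,0],[0.01,0,0,0.028,0],[0.01,0,0,0.028,0],[0.01,0,0,0.028,0]]}}

```text
t: 12.43
tool_pos: [0.5164, -0.0192, 0.2503]
tool_rot: [2.307, 2.13, 0.002]
contact_force: [3.5, 0.4, -1.6]
opening: 0.0148
grip_force: 22.8
```

```bash
python3 - <<'E'
from h import *
np.set_printoptions(precision=4,suppress=True)
s=telemetry.get_obs();T=T_tool();print(T,s['contact_force'],s['opening'],s['grip_force'])
bx=np.array([.9977,-.068,0]);ax=np.array([.5634,-.0222,.058]);g=T[:3,3]+.1547*T[:3,2];d=g-ax
print('theta',np.arctan2(d@bx,d[2]),np.hypot(d@bx,d[2]))
E
```

```text
[[ 0.0799  0.9968  0.0024  0.5164]
 [ 0.9968 -0.0799 -0.0003 -0.0192]
 [-0.0002  0.0024 -1.      0.2503]
 [ 0.      0.      0.      1.    ]] [ 3.4803  0.3501 -1.6032] 0.01482890304434108 22.796847224235535
theta -0.892783069135004 0.059935431664926535
```

Call:
{"method": "apply_moves", "body": {"plan": [[0.01,0,0.0024,-0.0037,0],[0.01,0,0.0041,-0.0059,0],[0.01,0,0.0058,-0.008,0],[0.01,0,0.0077,-0.01,0],[0.01,0,0.0097,-0.0119,0],[0.01,0,0.0117,-0.0138,0],[0.01,0,0.0139,-0.0155,0],[0.01,0,0.0161,-0.0171,0],[0.01,0,0.0184,-0.0186,0],[0.01,0,0.0208,-0.02,0],[0.01,0,0.0208,-0.02,0]]}}

```text
t: 13.35
tool_pos: [0.537, -0.0207, 0.27]
tool_rot: [-2.308, -2.131, -0.001]
contact_force: [0.5, 2.1, -6.6]
opening: 0.0148
grip_force: 22.4
```

```bash
cat > th.py <<'E'
from h import *
np.set_printoptions(precision=4,suppress=True)
s=telemetry.get_obs();T=T_tool();print(T[:3,3],s['contact_force'],s['opening'],s['grip_force'])
bx=np.array([.9977,-.068,0]);d=(T[:3,3]-np.array([.5634,-.0222,0]))@bx;print('theta~',np.arcsin(np.clip(d/.055,-1,1)))
q=shot('scene');c=cloud(q)
a=c[(np.hypot(c[:,0]-.5705,c[:,1]-.065)<.02)&(c[:,2]>.102)&(c[:,2]<.2)];print('pin collar',np.percentile(a[:,2],97)-.136)
E
python3 th.py
```

```text
[ 0.537  -0.0207  0.27  ] [ 0.4609  2.1448 -6.5541] 0.014824286785489612 22.412708401679993
theta~ -0.5009752716126081
pin collar 0.049826208465170885
```

Call:
{"method": "apply_moves", "body": {"plan": [[0.01,0,0.002,-0.001,0],[0.01,0,0.004,-0.0019,0],[0.01,0,0.006,-0.0028,0],[0.01,0,0.0081,-0.0036,0],[0.01,0,0.0101,-0.0042,0]]}}

```text
t: 13.82
tool_pos: [0.5469, -0.0214, 0.2741]
tool_rot: [-2.308, -2.13, -0.0]
contact_force: [-2.2, 2.4, -3.4]
opening: 0.0152
grip_force: 22.7
```

```bash
python3 th.py
```

```text
[ 0.5469 -0.0214  0.2741] [-2.1859  2.4227 -3.4176] 0.015204284437202642 22.697083353996277
theta~ -0.3046863373472494
pin collar 0.05005438528055747
```

Call:
{"method": "apply_moves", "body": {"plan": [[0.01,0,0.0021,-0.0006,0],[0.01,0,0.0043,-0.0012,0],[0.01,0,0.0064,-0.0016,0],[0.01,0,0.0086,-0.0019,0],[0.01,0,0.0108,-0.0022,0]]}}

```text
t: 14.28
tool_pos: [0.5578, -0.0222, 0.2764]
tool_rot: [-2.308, -2.131, -0.001]
contact_force: [-2.4, 5.1, -1.7]
opening: 0.0147
grip_force: 22.9
```

```bash
python3 th.py
```

```text
[ 0.5578 -0.0222  0.2764] [-2.4281  5.0945 -1.7137] 0.014696472103159594 22.876941561698914
theta~ -0.10108110072165698
pin collar 0.04774534665485297
```

Call:
{"method": "apply_moves", "body": {"plan": [[0.01,0,0.0018,-0.0002,0],[0.01,0,0.0036,-0.0003,0],[0.01,0,0.0054,-0.0003,0],[0.01,0,0.0054,-0.0003,0]]}}

```text
t: 14.67
tool_pos: [0.5634, -0.0227, 0.2768]
tool_rot: [2.309, 2.131, 0.002]
contact_force: [-1.5, 4.7, -1.6]
opening: 0.0148
grip_force: 22.9
```

```bash
python3 th.py
```

```text
[ 0.5634 -0.0227  0.2768] [-1.5238  4.6695 -1.6151] 0.014809718897200449 22.8778275847435
theta~ -0.0001776356764797226
pin collar 0.01232750761426113
```

Call:
{"method": "apply_moves", "body": {"plan": [[0.01,0,0.0015,0,0],[0.01,0,0.003,0,0],[0.01,0,0.003,0,0],[0.06,0,0.003,0,0],[0.06,0,0.003,0,0],[0.06,0,0.003,0,0],[0.06,0,0.003,0,0],[0.06,0,0.003,-0.025,0],[0.06,0,0.003,-0.055,0],[0.06,0,0.003,-0.085,0],[0.06,0,0.003,-0.085,0]]}}

```text
t: 15.63
tool_pos: [0.5678, -0.0236, 0.3697]
tool_rot: [2.301, 2.123, 0.012]
contact_force: [1.4, -0.0, 1.0]
opening: 0.06
grip_force: 0.0
```

```bash
python3 pin.py
```

```text
[[ 0.0802  0.9967  0.0132  0.5678]
 [ 0.9968 -0.0802 -0.0028 -0.0236]
 [-0.0017  0.0134 -0.9999  0.3697]
 [ 0.      0.      0.      1.    ]] [ 1.396  -0.0191  1.0348]
wrist ztop 0.14804223692042817 [0.5693 0.0607 0.1472] collar z bore 0.012042236920428162
  handle 1986 [ 0.557  -0.0426  0.1109] [ 0.5748 -0.0026  0.1219] 0.12043826412436508 [ 0.566  -0.0219  0.119 ]
scene ztop 0.1484002660267443 [0.5701 0.0627 0.1474] collar z bore 0.012400266026744294
  handle 98 [ 0.558  -0.0423  0.1083] [ 0.575  -0.0026  0.1239] 0.12142835621953604 [ 0.5641 -0.0224  0.1192]
top ztop 0.15047770698042004 [0.5692 0.0616 0.1496] collar z bore 0.01447770698042003
```

Call:
{"method": "apply_moves", "body": {"newtons": 70, "plan": [[0.06,0.03,-0.001,0,0],[0.06,0.06,-0.003,0,0],[0.06,0.087,-0.004,0,0],[0.06,0.087,-0.004,0.015,0],[0.06,0.087,-0.004,0.035,0],[0.06,0.087,-0.004,0.055,0],[0.06,0.087,-0.004,0.065,0],[0.06,0.087,-0.004,0.065,0],[0.06,0.087,-0.004,0.065,0]]}}

```text
t: 16.53
tool_pos: [0.5685, 0.0638, 0.2951]
tool_rot: [-2.307, -2.129, 0.003]
contact_force: [0.2, 0.1, 0.2]
opening: 0.0603
grip_force: 0.0
```

```bash
python3 - <<'E'
from h import *
np.set_printoptions(precision=4,suppress=True)
print(T_tool(),telemetry.get_obs()['contact_force'])
E
```

```text
[[ 0.0802  0.9968 -0.0028  0.5685]
 [ 0.9968 -0.0802 -0.      0.0638]
 [-0.0002 -0.0028 -1.      0.2951]
 [ 0.      0.      0.      1.    ]] [0.1801 0.1269 0.1804]
```

Call:
{"method": "apply_moves", "body": {"plan": [[0.06,0,0,0.002,0],[0.01,0,0,0.002,0],[0.01,0,0,0.002,0],[0.01,0,0,0.002,0],[0.01,0,0,0.002,0],[0.01,0,0,0.002,0],[0.01,0,0,0.002,0],[0.01,0,0,0.002,0],[0.01,0,0,0.004,0],[0.01,0,0,0.006,0],[0.01,0,0,0.008,0],[0.01,0,0,0.008,0]]}}

```text
t: 17.53
tool_pos: [0.5693, 0.064, 0.2896]
tool_rot: [2.308, 2.13, 0.002]
contact_force: [-0.6, 0.4, 6.2]
opening: 0.0178
grip_force: 68.8
```

Call:
{"method": "apply_moves", "body": {"plan": [[0.01,0,0,0.001,0],[0.01,0,0,0.002,0],[0.01,0,0,0.003,0],[0.01,0,0,0.004,0],[0.01,0,0,0.005,0],[0.01,0,0,0.005,0]]}}

```text
t: 18.03
tool_pos: [0.5694, 0.0641, 0.285]
tool_rot: [2.308, 2.13, 0.002]
contact_force: [-0.4, 0.3, 7.7]
opening: 0.0178
grip_force: 68.9
```

```bash
python3 th.py
```

```text
[0.5694 0.0641 0.285 ] [-0.4323  0.2885  7.741 ] 0.01777441630357386 68.94556045532227
theta~ 0.0021765392866549774
pin collar 0.059895965967611986
```

Plug is moving at about 8 N; keep pressing.

Call:
{"method": "apply_moves", "body": {"plan": [[0.01,0,0,0.001,0],[0.01,0,0,0.002,0],[0.01,0,0,0.003,0],[0.01,0,0,0.004,0],[0.01,0,0,0.005,0],[0.01,0,0,0.005,0]]}}

```text
t: 18.58
tool_pos: [0.5699, 0.0642, 0.2842]
tool_rot: [2.307, 2.13, 0.003]
contact_force: [-9.9, 1.2, 26.0]
opening: 0.0179
grip_force: 70.9
```

```bash
python3 - <<'E'
from h import *
np.set_printoptions(precision=4,suppress=True)
for n in ['scene','wrist']:
    q=shot(n);c=cloud(q)
    cv2.imwrite(f'pics/p_{n}.png',cv2.resize(q['img'][150:300,240:400],None,fx=4,fy=4) if n=='scene' else q['img'])
    a=c[(np.hypot(c[:,0]-.5694,c[:,1]-.0636)<.018)&(c[:,2]>.09)&(c[:,2]<.14)]
    print(n,len(a),np.histogram(a[:,2],bins=np.arange(.09,.14,.002)))
E
```

```text
scene 308 (array([ 0,  0,  4, 32, 27, 15, 20, 17,  7,  9,  6, 10,  6, 15,  8,  9, 12,
        6, 10, 12, 11, 13, 26, 24,  9]), array([0.09 , 0.092, 0.094, 0.096, 0.098, 0.1  , 0.102, 0.104, 0.106,
       0.108, 0.11 , 0.112, 0.114, 0.116, 0.118, 0.12 , 0.122, 0.124,
       0.126, 0.128, 0.13 , 0.132, 0.134, 0.136, 0.138, 0.14 ]))
wrist 8074 (array([   0,    0,   11, 1052,  278,  112,  399,  377,   83,   79,  161,
        140,  184,  215,  193,  209,  234,  222,  213,  293,  271,  351,
       2084,  759,  154]), array([0.09 , 0.092, 0.094, 0.096, 0.098, 0.1  , 0.102, 0.104, 0.106,
       0.108, 0.11 , 0.112, 0.114, 0.116, 0.118, 0.12 , 0.122, 0.124,
       0.126, 0.128, 0.13 , 0.132, 0.134, 0.136, 0.138, 0.14 ]))
```

View pics/p_wrist.png

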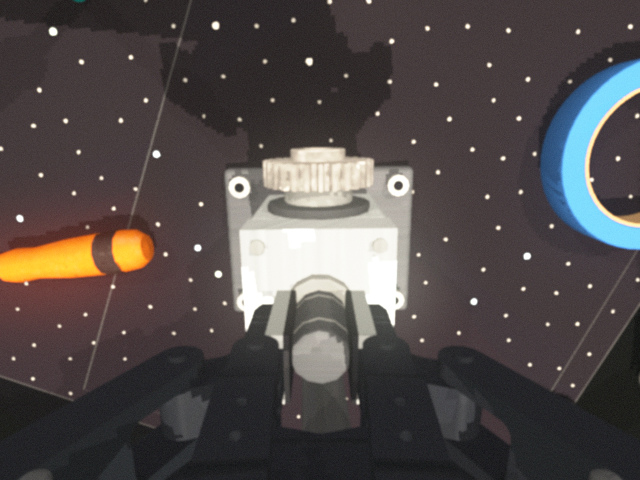

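The collar is flush: its top is at about 0.104 and the grip top at 0.136. Releasing and retreating.

Call:
{"method": "apply_moves", "body": {"plan": [[0.01,0,0,-0.003,0],[0.01,0,0,-0.004,0],[0.06,0,0,-0.004,0],[0.06,0,0,-0.004,0],[0.06,0,0,-0.004,0],[0.06,0,0,-0.004,0],[0.06,0,0,-0.03,0],[0.06,0,0,-0.06,0],[0.06,0,0,-0.09,0],[0.06,0,0,-0.12,0],[0.06,0,0,-0.12,0],[0.06,0,0,-0.12,0]]}}

```text
t: 19.68
tool_pos: [0.5693, 0.0639, 0.4007]
tool_rot: [2.306, 2.129, 0.005]
contact_force: [-0.3, 0.1, -1.2]
opening: 0.0605
grip_force: 0.0
```

```bash
python3 pin.py
```

```text
[[ 0.08    0.9968  0.0043  0.5693]
 [ 0.9968 -0.08   -0.0001  0.0639]
 [ 0.0002  0.0043 -1.      0.4007]
 [ 0.      0.      0.      1.    ]] [-0.2823  0.1302 -1.2237]
wrist ztop 0.1368098643894908 [0.5691 0.0615 0.136 ] collar z bore 0.0008098643894907942
  handle 1238 [ 0.557  -0.0425  0.1114] [ 0.5751 -0.0026  0.1223] 0.1205645527243388 [ 0.5659 -0.0216  0.1192]
scene ztop 0.13744855911332612 [0.5695 0.0635 0.1367] collar z bore 0.0014485591133261144
  handle 96 [ 0.5584 -0.0412  0.1092] [ 0.5747 -0.0033  0.1224] 0.12112473638934151 [ 0.564  -0.0217  0.119 ]
```

```bash
python3 - <<'E'
from h import *
for n in ['wrist','top']:
    q=shot(n);c=cloud(q);r=np.hypot(c[:,0]-.5692,c[:,1]-.063)
    f=lambda lo,hi,z0,z1:np.round(np.median(c[(r>lo)&(r<hi)&(c[:,2]>z0)&(c[:,2]<z1),2]),4)
    print(n,'top',f(0,.007,.12,.15),'collar',f(.011,.0135,.1,.108),'house',f(.018,.028,.094,.1))
E
```

```text
wrist top 0.1359 collar 0.1039 house 0.0974
top top nan collar nan house 0.0981
  return _methods._mean(a, axis=axis, dtype=dtype,
  ret = ret.dtype.type(ret / rcount)
```

```bash
python3 -c "
from station import ctrl
print(ctrl.finish_job())"
```

```text
the job is handed in; nothing more can be done
None
```

The pin dropped into the shaft's cross-hole and was pressed home, with its collar within about 0.5 mm of flush by the wrist camera; the gripper is clear, and I handed the job in at about 20 s (no verdict came back).

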